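# Scan the indexer's label and index its carousel to the third stop

## Task

Pick the hand-held reader up out of its cradle, hold its window steady a few centimetres straight above the bar-code label on the sample indexer for about two seconds, and stand the reader back in its cradle. Then turn the indexer's knob clockwise to the third click stop counted from its end stop, without running past it, and finish still gripping the knob there with the click seated: do not let go. Leave the other things on the worktop where they are.

Things in the scene. Friction and masses are not known exactly. Their poses are not given: they have to be found in the camera images.
- reader_grip (a point): centre of the round grip of the loose white hand-held label reader, which stands upright, window down. 114 mm tall, about 140 g: lowest 30 mm a hood of 44 mm diameter, tapering to an upright grip of 28 mm diameter from 46 to 114 mm above its underside. This point is on its axis, 80 mm above the underside; z points up along the reader.
- reader_window (a point): centre of the reader's underside, where it looks out, straight down along its axis. It reads a label when this point is 20 to 90 mm above the label, within about 12 mm sideways, the reader upright and still.
- cradle_floor (a point): centre of the inner floor of the reader's grey charging cradle, a fixed round cup, outside 72 mm, inside 56 mm in diameter, the floor 4 mm and the rim 14 mm above the worktop. The reader is back when it stands upright on this floor.
- label (a point): centre of the bar-code label (34 x 44 mm) on the flat top, 36 mm above the worktop, of the fixed white sample indexer, a housing 150 x 220 mm. z is up, x along the housing's short side (away from the robot; the housing is yawed up to 0.35 rad either way), y along its long side. The carousel's axis is at x = 0, y = -112 mm from here. A grey post 75 mm tall stands on the +x edge by the carousel.
- knob_grip (a point): centre of the black bar grip of the index knob, on the vertical axis of the round 128 mm carousel, 95 mm above the worktop. The bar is 54 mm long, 15 mm thick and stands from 80 to 111 mm above the worktop; the hub below it (50 mm diameter) reaches 80 mm, the ring of capped cups 61 mm. The point turns with the knob: x along the bar to the end with a white line, z up.
- knob_top (a point): centre of the top of the knob, 111 mm above the worktop, on the axis; axes as knob_grip. At joint value 0 its white-line end points at the grey post (the label's +x). It starts seated at the end stop or at the first click stop. Turning over a click takes about 0.1 N m; left alone, the knob snaps to the nearest click and stays there.
- carousel (a joint): turn of knob and carousel (one piece) in rad, growing clockwise seen from above. 0 is the solid end stop (a click seats there too). The click stops follow every 24 degrees: the first at 0.419, the second at 0.838, the third at 1.257, the fourth at 1.676 rad; solid far stop at 2.3.
- timer: a white bench timer, 31 x 76 x 53 mm, standing; a bystander, to be left alone. Origin at the centre of its underside.
- pot: a screw-capped sample pot, 46 mm diameter, 55 mm tall; a bystander, to be left alone. Origin at the centre of its underside.
- marker: a marker pen lying down, 17 x 135 x 16 mm; a bystander, to be left alone. Origin at the centre of its underside.
- vial: a clear capped vial, 30 mm diameter, 86 mm tall; a bystander, to be left alone. Origin at the centre of its underside.
- forceps_1: a pair of steel forceps lying down, 8 x 115 x 12 mm; a bystander, to be left alone. Origin at the centre of its underside.
- reader: the reader as a body (origin at the centre of its underside, the same point as reader_window).

How it is judged:
By the outcome, as a careful person would: the job done as asked, in the order asked, and still so for the second after the job is handed in, while the arm keeps its last pose, push and grip.
It also fails if it takes over 56 s, if anything falls off the work surface, if the arm or the gripper's body presses on something with over 40 N, if the wrist force passes 120 N, or if a joint passes its speed limit or range.

## Robot

A 6-joint arm with a two-finger parallel gripper is mounted at the origin on a cart in front of the work surface, level with it; the furniture and walls round the work are solid. World frame = base frame: x ahead of the robot, y to its left, z up, the work surface at z = 0. Lengths are in m, angles in degrees, forces in N, time in s.
With the tool pointing down it reaches from about 0.25 to 0.725 m from the base axis. Payload 9.7 kg.
Tool frame: the origin (TCP) lies at the centre of the arm's flange, where the gripper is bolted on; the fingertips stand 173 mm ahead of it and the grasp point (between the pads) lies 155 mm ahead of it; z points along the fingers, y is the line along which they close (so a half turn about z gives the same grasp; the last joint's range is limited). The gripper opens to 85 mm and grips with 20 to 120 N. Pads are 22 mm wide; open, the fingers measure 114 mm over their backs; the gripper's body (76 mm by 85 mm) begins 54 mm behind the grasp point. The pads swing forward as they close: fully open they stand 13 mm farther back than shut.
Start: joints at [75.688, 4.979, 10.078, 95.1, 0, 90], TCP at [0.136, 0.533, 0.405] pointing down, gripper open.
Joint ranges: [-179.16, 179.16], [-48.56, 103.87], [-65.8, 70.77], [-126.05, 130.52], [-82.76, 87.17], [-180, 180]. Speed limits (degrees/s): [127.2, 127.2, 147.25, 180, 180, 180].

## Interface

Orientations are given as [roll, pitch, yaw] about the fixed x, y, z axes, in that order (R = Rz(yaw) Ry(pitch) Rx(roll)).
In Python, from workcell import monitor, camera, get_calibration, bot gives the robot as it stands.
- The arm moves only by the tool carry_out, never from a script. Its argument "targets" is text: rows parted by semicolons, each of 7 numbers parted by spaces: the shift along the tool's x, y, z in units of 0.04 m (1.0 is 0.04 m), then the turn, a rotation vector about the tool's x, y, z in units of 0.1 rad (1.0 is 0.1 rad), then the opening, from -1 (shut) to 1 (fully open), so that 0 is half open. A call has exactly 8 rows; each row shifts and turns the commanded pose from where the row before left it, along the tool's axes as they then stand; what a row does not reach is not made up. A row lasts 1/12 s, in which the tool goes at most 41.7 mm and 7.16 degrees, less where a joint would pass 70% of its speed; a pose out of reach is approached as far as the arm can. A call with a number of a shift or a turn outside -1 to 1 is refused whole. A call with a gripper value outside its range is refused whole. The fingers move at their own pace and stop on an object; "newtons" is the grip in N (left out, the last holds). Time passes only in rows, so rows that do not move let the fingers close, or fill a call up. It gives the time, the measured TCP pose, the force, the opening and the grip force at its end, in the units of the state.
- monitor.get_obs(): the state, without advancing time (a new reading comes with each control period).
- camera(name): name is "side" or "top"; returns the picture (480x640x3 uint8, red, green, blue); there is no depth.
- get_calibration(name): a dict with "fx", "fy", "cx", "cy" (pixels), "view" (4x4, takes a point from world to camera coordinates). Camera axes: x right, y down, z forward; pixel columns grow to the right and rows downward; lengths in m; the calibration is good to about 2 mm. A picture is of the moment at which its call begins. get_calibration takes no time and is no camera call.
- bot.job_done(): hands the job in; it is judged then, once.
The state is a dict: "time": time; "q": joint angles; "qd": joint speeds; "joint_efforts": joint torques, N m; "ee_pos": TCP position; "tcp_rot": TCP orientation; "wrist_force": force on the tool from outside, world axes, zero at the start; "torque": the same for the moment, N m; "opening": finger opening in m; "grasp_force": force on a finger pad.
Only numpy, scipy, OpenCV 4.12 (cv2) and the standard library are available. Lean on these libraries where they do the work, as an engineer would, in place of code of your own. Each camera call takes 0.05 s, during which the arm holds its last target. There are 200 camera calls.

## Working session

There is one attempt and no reset: what is moved stays moved. The work goes in short steps, Python scripts to look and compute and a tool call to move; the robot and the scene stay as the last step left them, time stands still between calls to the robot, and variables do not carry over. Pictures are saved under pics/ and viewed, at most 10 in all, crops included, and the job is handed in when it is done.

Besides the shell and the picture viewer there is one more tool, called after ">>>" as a command line: name --argument value ..., lists and objects as JSON in quotes. carry_out: Moves the arm, as the interface text tells. Shifts and turns lie within -1 to 1; 1 stands for 0.04 m of shift or 0.1 rad of turn. Its arguments: {"type":"object","properties":{"targets":{"type":"string"},"newtons":{"type":"number"}},"required":["targets"]}

```bash
mkdir -p pics
python3 - <<'E'
from workcell import monitor,camera,get_calibration
import cv2,numpy as np
for n in("top","side"):
    cv2.imwrite(f"pics/{n}0.png",camera(n)[:,:,::-1])
    c=get_calibration(n);print(n,c["fx"],c["fy"],c["cx"],c["cy"]);print(np.round(np.array(c["view"]),4).tolist())
print(monitor.get_obs())
E
```

```text
top 587.4975385717872 587.4975385717872 325.0618050081275 237.5168501910337
[[0.0225, -0.9996, 0.0148, 0.0274], [-0.9962, -0.0236, -0.0833, 0.5331], [0.0836, -0.0129, -0.9964, 1.5131], [0.0, 0.0, 0.0, 1.0]]
side 527.1575107759311 527.1575107759311 323.7951041983929 232.93751753152964
[[0.9998, 0.009, -0.0204, -0.5253], [-0.0126, -0.5293, -0.8483, 0.1088], [-0.0184, 0.8484, -0.5291, 1.153], [0.0, 0.0, 0.0, 1.0]]
{'time': 0.1, 'q': array([ 7.56876164e+01,  5.00892239e+00,  1.00404664e+01,  9.51001772e+01,
       -4.40094038e-04,  9.00005264e+01]), 'qd': array([-0.06029985, -0.11628459,  0.14830188, -0.07066449,  0.08287578,
       -0.0258703 ]), 'joint_efforts': array([ 5.84768277e-04, -5.21561694e+01,  4.65653872e+01,  1.59179885e-02,
       -5.28008366e-05, -2.08739931e-05]), 'ee_pos': array([0.13596732, 0.53293631, 0.40405769]), 'tcp_rot': array([-1.79931367e+02,  4.40724231e-04,  1.65687091e+02]), 'wrist_force': array([0.26197176, 0.29264169, 0.6803607 ]), 'torque': array([0.01294161, 0.02977617, 0.00019463]), 'grasp_force': 0.0, 'opening': 0.08518128779445373}
```

View pics/top0.png

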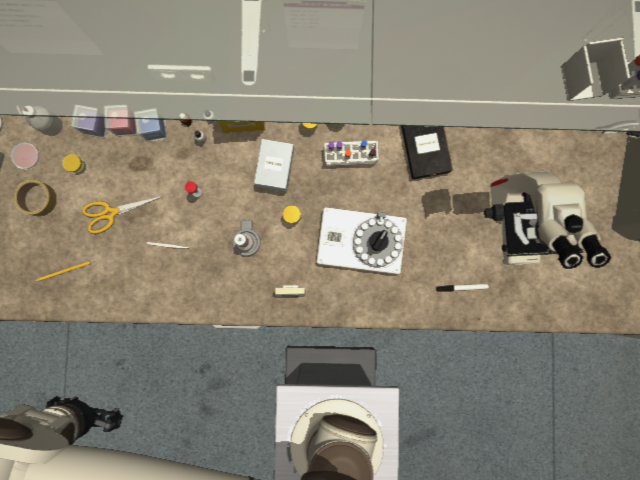

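View pics/side0.png

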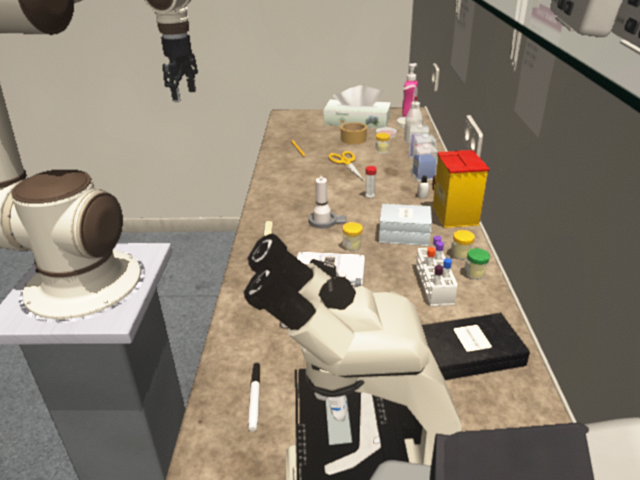

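The top view shows the reader at about (241,240), the label at (334,237), the knob at (379,240) and the post at (380,217). In the side view the reader is at about (321,200) and the microscope hides the knob. I'll enlarge these areas.

Run:
```python
import cv2,numpy as np
a=cv2.imread("pics/top0.png");s=cv2.imread("pics/side0.png")
f=lambda im,x,y,w,h,k:cv2.resize(im[y:y+h,x:x+w],None,fx=k,fy=k,interpolation=cv2.INTER_CUBIC)
A=f(a,225,210,50,60,8);B=f(s,295,170,50,60,8)
cv2.imwrite("pics/c1.png",np.hstack([A,B]))
cv2.imwrite("pics/c2.png",f(a,312,200,100,75,8))
```

```text
(no output)
```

View pics/c1.png

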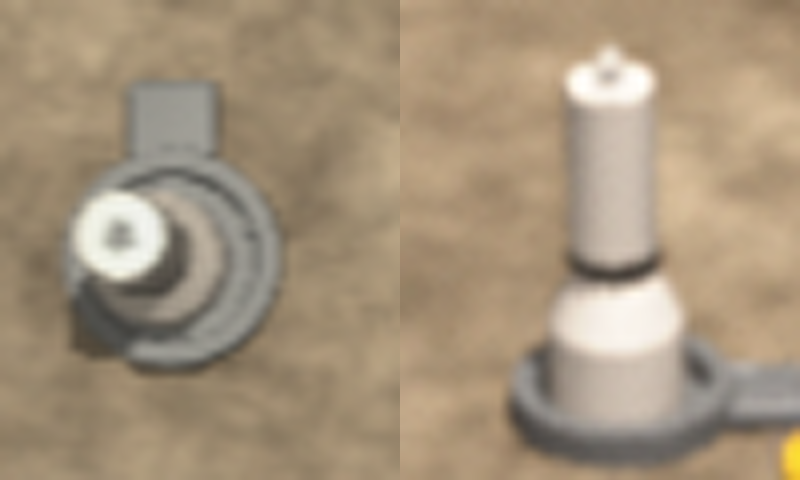

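View pics/c2.png

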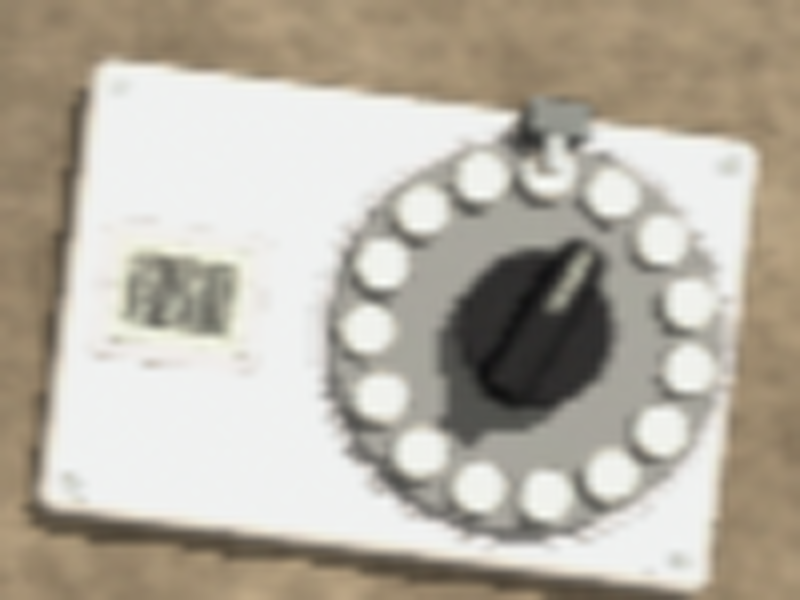

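The crops (8x, full-image offsets (225,210), (295,170) and (312,200)) give these pixel positions:
- **Reader:** top disc centre at (120,237) in the top view and (211,80) in the side view.
- **Cradle:** ring centre at (173,260).
- **Label:** centre at (180,292).
- **Knob:** bar from (583,250) at the white end to (508,392), already turned about one click from the post.

```bash
cat > h.py <<'E'
import numpy as np
from workcell import get_calibration
def world(n,u,v,z):
    c=get_calibration(n);V=np.array(c["view"]);R=V[:3,:3];t=V[:3,3]
    d=R.T@np.array([(u-c["cx"])/c["fx"],(v-c["cy"])/c["fy"],1]);o=-R.T@t
    return (o+d*(z-o[2])/d[2])[:2]
def cr(n,ox,oy,u,v,z,k=8):return world(n,ox+(u+.5)/k-.5,oy+(v+.5)/k-.5,z)
E
python3 - <<'E'
from h import *
p=lambda n,v:print(n,np.round(v,4))
p("rdr top",cr("top",225,210,120,237,.114));p("rdr side",cr("side",295,170,211,80,.114))
p("cradle top",cr("top",225,210,173,260,.014))
p("cradle side",cr("side",295,170,(512+735)/2-400,390,.014))
T=lambda u,v,z:cr("top",312,200,u,v,z)
l=T(180,292,.036);p("label",l)
c=[T(*x,.036) for x in((100,65),(755,147),(703,588),(45,512))];p("corners",np.array(c))
yaws=[c[0]-c[1],c[3]-c[2]];ey=sum(yaws);ey/=np.linalg.norm(ey);ex=np.array([ey[1],-ey[0]])
p("house yaw",np.degrees(np.arctan2(ex[1],ex[0])));cen=sum(c)/4;p("cen",cen);p("label in house",[(l-cen)@ex,(l-cen)@ey])
k=l-.112*ey;p("knob from label",k);p("ring c",T(528,336,.061));p("hub c",T(533,328,.08))
a,b=T(583,250,.111),T(508,392,.111);p("bar c",(a+b)/2);d=a-b;p("len,yaw",[np.linalg.norm(d),np.degrees(np.arctan2(d[1],d[0]))])
E
```

```text
rdr top [0.5155 0.2503]
rdr side [0.5184 0.2599]
cradle top [0.5161 0.246 ]
cradle side [0.5203 0.241 ]
label [0.5355 0.0167]
corners [[ 0.6089  0.0443]
 [ 0.5872 -0.1693]
 [ 0.4437 -0.1541]
 [ 0.4633  0.0587]]
house yaw -5.5288
cen [ 0.5258 -0.0551]
label in house [0.0027 0.0724]
knob from label [ 0.5247 -0.0948]
ring c [ 0.5219 -0.0938]
hub c [ 0.5229 -0.0933]
bar c [ 0.5227 -0.094 ]
len,yaw [  0.0498 -26.8465]
```

Everything measured agrees:
- **Reader:** about (0.516, 0.250).
- **Label:** (0.5345, 0.017).
- **Knob:** (0.523, -0.094), seated at the first stop, with the housing yawed about -5.5°.

I'll move to above the reader.

>>> carry_out --targets "-.9 -.37 .15 0 0 0 1;-.9 -.37 .15 0 0 0 1;-.9 -.37 .15 0 0 0 1;-.9 -.37 .15 0 0 0 1;-.9 -.37 .15 0 0 0 1;-.9 -.37 .15 0 0 0 1;-.9 -.37 .15 0 0 0 1;-.9 -.37 .15 0 0 0 1"

```text
time: 0.77
ee_pos: [0.3869, 0.3455, 0.3562]
tcp_rot: [-180.0, -0.0, 165.7]
wrist_force: [-0.1, 0.5, 0.2]
opening: 0.0855
grasp_force: 0.0
```

>>> carry_out --targets "-.9 -.37 .15 0 0 0 1;-.9 -.37 .15 0 0 0 1;-.9 -.37 .15 0 0 0 1;-.5 -.37 .15 0 0 .66 1;-.25 -.2 0 0 0 .66 1;0 0 0 0 0 .66 1;0 0 0 0 0 .66 1;0 0 0 0 0 0 1"

```text
time: 1.43
ee_pos: [0.5024, 0.2468, 0.3321]
tcp_rot: [-180.0, -0.0, 150.3]
wrist_force: [0.3, 0.3, -0.6]
opening: 0.0855
grasp_force: 0.0
```

```bash
cat >> h.py <<'E'
def to(x,y,z,yaw=None):
    "remaining shift in tool units from the present pose"
    from workcell import monitor
    from scipy.spatial.transform import Rotation as R
    o=monitor.get_obs();r=R.from_euler("xyz",o["tcp_rot"],degrees=True)
    print("t",o["time"],"pos",np.round(o["ee_pos"],4),"rot",np.round(o["tcp_rot"],2),"q6",o["q"][5].round(1),"F",np.round(o["wrist_force"],1),"T",np.round(o["torque"],2),"open",round(o["opening"],4),"g",round(o["grasp_force"],1))
    print("shift",np.round(r.inv().apply(np.array([x,y,z])-o["ee_pos"])/.04,3),end=" ")
    if yaw is not None:
        print("turn",np.round((r.inv()*R.from_euler("xyz",[180,0,yaw],degrees=True)).as_rotvec()/.1,3))
E
python3 - <<'E'
from h import *
to(.516,.250,.239,150.5)
from workcell import camera
import cv2
f=lambda im,x,y,w,h,k:cv2.resize(im[y:y+h,x:x+w],None,fx=k,fy=k,interpolation=cv2.INTER_CUBIC)
cv2.imwrite("pics/c3.png",f(camera("side")[:,:,::-1],270,120,100,100,6))
E
```

```text
t 1.4333 pos [0.5024 0.2468 0.3321] rot [-1.7995e+02 -3.0000e-02  1.5034e+02] q6 55.8 F [ 0.3  0.3 -0.6] T [ 0.03 -0.06  0.06] open 0.0855 g 0.0
shift [-0.258  0.239  2.328] turn [-0.008 -0.006 -0.028]
```

View pics/c3.png

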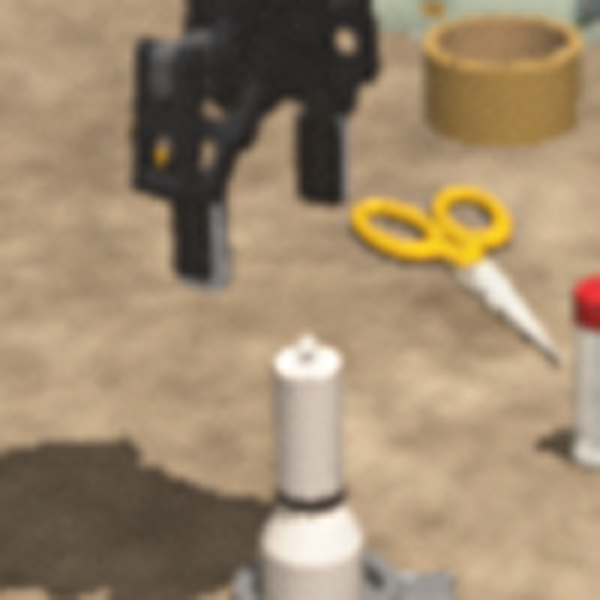

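The crop shows the open fingers above and to the left of the reader, whose top is at about (308,360) in the crop. That agrees with the estimate. I'll centre on it, descend and close.

>>> carry_out --targets "-.26 .24 .1 0 0 0 1;0 0 .2 0 0 0 1;0 0 .4 0 0 0 1;0 0 .5 0 0 0 1;0 0 .5 0 0 0 1;0 0 .4 0 0 0 1;0 0 .2 0 0 0 1;0 0 0 0 0 0 1" --newtons 40

```text
time: 2.15
ee_pos: [0.515, 0.2504, 0.2383]
tcp_rot: [-179.8, -0.1, 150.7]
wrist_force: [-0.8, -0.6, 0.1]
opening: 0.0855
grasp_force: 0.0
```

>>> carry_out --targets "0 0 0 0 0 0 0;0 0 0 0 0 0 -.3;0 0 0 0 0 0 -.6;0 0 0 0 0 0 -.6;0 0 0 0 0 0 -.6;0 0 0 0 0 0 -.6;0 0 0 0 0 0 -.6;0 0 0 0 0 0 -.6" --newtons 40

```text
time: 2.82
ee_pos: [0.5161, 0.2506, 0.2414]
tcp_rot: [179.9, 0.0, 150.6]
wrist_force: [-0.7, -0.5, 5.4]
opening: 0.0269
grasp_force: 39.9
```

Run:
```python
from h import *
to(.516,.250,.239,150.5)
from workcell import camera
import cv2
f=lambda im,x,y,w,h,k:cv2.resize(im[y:y+h,x:x+w],None,fx=k,fy=k,interpolation=cv2.INTER_CUBIC)
cv2.imwrite("pics/c4.png",f(camera("side")[:,:,::-1],280,150,80,80,7))
```

```text
t 2.8167 pos [0.5161 0.2506 0.2414] rot [1.7994e+02 4.0000e-02 1.5056e+02] q6 55.3 F [-0.7 -0.5  5.4] T [-0.12  0.13  0.01] open 0.0269 g 39.9
shift [-0.005 -0.014  0.06 ] turn [0.01  0.007 0.01 ]
```

View pics/c4.png

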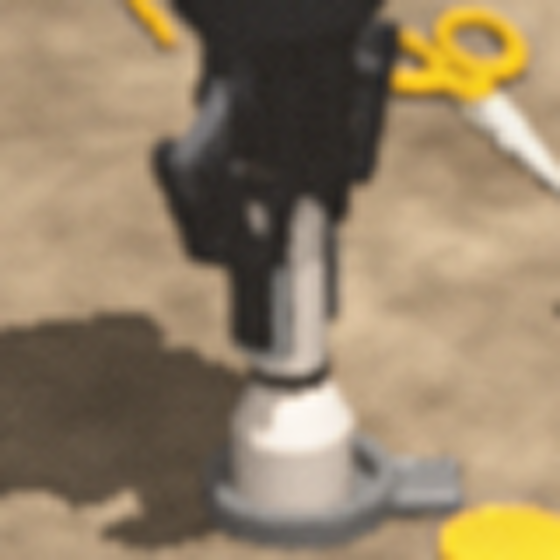

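The reader is gripped upright in its cradle. Next I'll lift it and carry it over the label.

>>> carry_out --targets "0 0 -.1 0 0 0 -.6;0 0 -.2 0 0 0 -.6;0 0 -.4 0 0 0 -.6;0 0 -.5 0 0 0 -.6;0 0 -.4 0 0 0 -.6;0 0 -.3 0 0 0 -.6;0 0 -.2 0 0 0 -.6;-.08 -.15 0 0 0 0 -.6"

```text
time: 3.53
ee_pos: [0.516, 0.2443, 0.3263]
tcp_rot: [179.9, 0.1, 150.6]
wrist_force: [-1.0, -0.3, -1.1]
opening: 0.0271
grasp_force: 39.7
```

>>> carry_out --targets "-.2 -.3 0 0 0 0 -.6;-.3 -.4 0 0 0 0 -.6;-.4 -.6 0 0 0 0 -.6;-.4 -.6 0 0 0 0 -.6;-.4 -.6 0 0 0 0 -.6;-.4 -.6 0 0 0 0 -.6;-.4 -.6 0 0 0 0 -.6;-.4 -.5 0 0 0 0 -.6"

```text
time: 4.2
ee_pos: [0.5334, 0.0377, 0.3234]
tcp_rot: [-179.9, -0.1, 150.5]
wrist_force: [-0.0, -1.1, -0.6]
opening: 0.0271
grasp_force: 39.7
```

>>> carry_out --targets "-.2 -.3 0 0 0 0 -.6;-.1 -.2 0 0 0 0 -.6;0 0 0 0 0 0 -.6;0 0 0 0 0 0 -.6;0 0 0 0 0 0 -.6;0 0 0 0 0 0 -.6;0 0 0 0 0 0 -.6;0 0 0 0 0 0 -.6"

```text
time: 4.87
ee_pos: [0.5348, 0.0178, 0.3247]
tcp_rot: [180.0, -0.0, 150.6]
wrist_force: [-0.1, 0.6, -1.8]
opening: 0.0273
grasp_force: 39.7
```

Run:
```python
from h import *
to(.5345,.017,.322,150.5)
from workcell import camera
import cv2
f=lambda im,x,y,w,h,k:cv2.resize(im[y:y+h,x:x+w],None,fx=k,fy=k,interpolation=cv2.INTER_CUBIC)
cv2.imwrite("pics/c5.png",np.hstack([f(camera("side")[:,:,::-1],270,150,100,130,4),f(camera("top")[:,:,::-1],290,190,100,130,4)]))
```

```text
t 4.8667 pos [0.5348 0.0178 0.3247] rot [180.    -0.   150.62] q6 31.3 F [-0.1  0.6 -1.8] T [ 0.   -0.02  0.01] open 0.0273 g 39.7
shift [-0.002 -0.021  0.067] turn [ 0.    -0.     0.022]
```

View pics/c5.png

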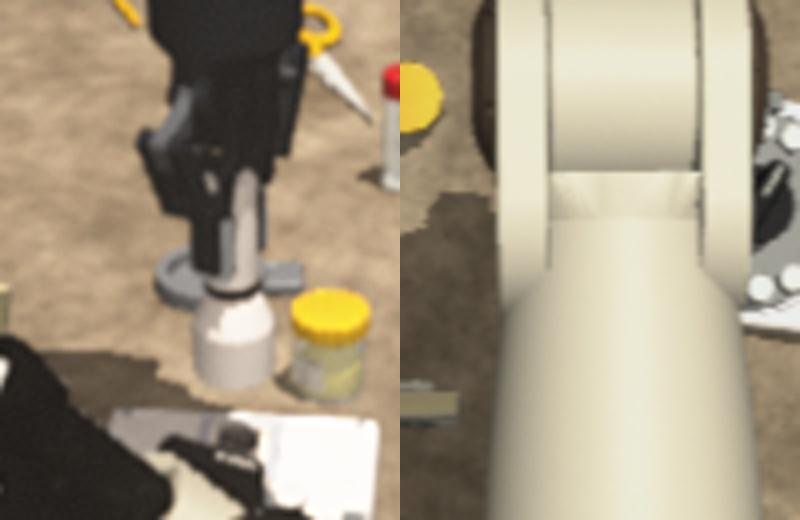

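The side view shows the reader upright over the indexer with its underside centred near (235,375) in the crop. The arm hides the label from above. The pose puts the window 51 mm above the label and within 1–2 mm sideways. I'll hold for 2.7 s, then carry it back.

>>> carry_out --targets "0 0 0 0 0 0 -.6;0 0 0 0 0 0 -.6;0 0 0 0 0 0 -.6;0 0 0 0 0 0 -.6;0 0 0 0 0 0 -.6;0 0 0 0 0 0 -.6;0 0 0 0 0 0 -.6;0 0 0 0 0 0 -.6"

```text
time: 5.63
ee_pos: [0.5349, 0.0171, 0.3247]
tcp_rot: [180.0, 0.0, 150.6]
wrist_force: [-0.0, -0.8, -1.1]
opening: 0.0276
grasp_force: 39.7
```

>>> carry_out --targets "0 0 0 0 0 0 -.6;0 0 0 0 0 0 -.6;0 0 0 0 0 0 -.6;0 0 0 0 0 0 -.6;0 0 0 0 0 0 -.6;0 0 0 0 0 0 -.6;0 0 0 0 0 0 -.6;0 0 0 0 0 0 -.6"

```text
time: 6.3
ee_pos: [0.5349, 0.0171, 0.3247]
tcp_rot: [-180.0, 0.0, 150.6]
wrist_force: [0.3, -0.9, -1.4]
opening: 0.0274
grasp_force: 39.7
```

>>> carry_out --targets "0 0 0 0 0 0 -.6;0 0 0 0 0 0 -.6;0 0 0 0 0 0 -.6;0 0 0 0 0 0 -.6;0 0 0 0 0 0 -.6;0 0 0 0 0 0 -.6;0 0 0 0 0 0 -.6;0 0 0 0 0 0 -.6"

```text
time: 6.97
ee_pos: [0.5349, 0.0171, 0.3247]
tcp_rot: [180.0, 0.0, 150.6]
wrist_force: [0.0, 0.0, -0.1]
opening: 0.0269
grasp_force: 39.7
```

>>> carry_out --targets "0 0 0 0 0 0 -.6;0 0 0 0 0 0 -.6;0 0 0 0 0 0 -.6;0 0 0 0 0 0 -.6;0 0 0 0 0 0 -.6;0 0 0 0 0 0 -.6;0 0 0 0 0 0 -.6;0 0 0 0 0 0 -.6"

```text
time: 7.63
ee_pos: [0.5349, 0.0171, 0.3247]
tcp_rot: [180.0, 0.0, 150.6]
wrist_force: [0.8, 0.1, -1.2]
opening: 0.0271
grasp_force: 39.7
```

>>> carry_out --targets ".1 .2 0 0 0 0 -.6;.2 .3 0 0 0 0 -.6;.4 .5 0 0 0 0 -.6;.4 .6 0 0 0 0 -.6;.4 .6 0 0 0 0 -.6;.4 .6 0 0 0 0 -.6;.4 .6 0 0 0 0 -.6;.4 .6 0 0 0 0 -.6"

```text
time: 8.3
ee_pos: [0.5189, 0.2115, 0.3248]
tcp_rot: [180.0, 0.0, 150.6]
wrist_force: [0.2, 0.0, -1.0]
opening: 0.0269
grasp_force: 39.7
```

>>> carry_out --targets ".3 .4 0 0 0 0 -.6;.2 .3 0 0 0 0 -.6;.08 .15 0 0 0 0 -.6;0 0 0 0 0 0 -.6;0 0 0 0 0 0 -.6;0 0 0 0 0 0 -.6;0 0 0 0 0 0 -.6;0 0 0 0 0 0 -.6"

```text
time: 8.97
ee_pos: [0.5162, 0.2497, 0.3248]
tcp_rot: [180.0, 0.0, 150.5]
wrist_force: [-0.5, 0.4, -1.0]
opening: 0.0272
grasp_force: 39.7
```

```bash
python3 -c "
from h import *
to(.5161,.2506,.2414,150.5)"
```

```text
t 8.9667 pos [0.5162 0.2497 0.3248] rot [1.8000e+02 1.0000e-02 1.5049e+02] q6 55.3 F [-0.5  0.4 -1. ] T [ 0.01  0.09 -0.03] open 0.0272 g 39.7
shift [0.013 0.019 2.085] turn [ 0.001  0.002 -0.002]
```

>>> carry_out --targets "0 0 .1 0 0 0 -.6;0 0 .3 0 0 0 -.6;0 0 .5 0 0 0 -.6;0 0 .5 0 0 0 -.6;0 0 .3 0 0 0 -.6;0 0 .15 0 0 0 -.6;0 0 .1 0 0 0 -.6;0 0 0 0 0 0 -.6"

```text
time: 9.63
ee_pos: [0.5159, 0.2505, 0.2462]
tcp_rot: [-180.0, -0.0, 150.6]
wrist_force: [-0.4, -0.5, -1.1]
opening: 0.0269
grasp_force: 39.7
```

>>> carry_out --targets "0 0 .03 0 0 0 -.6;0 0 .03 0 0 0 -.6;0 0 .03 0 0 0 -.6;0 0 .03 0 0 0 -.6;0 0 .02 0 0 0 -.6;0 0 0 0 0 0 -.6;0 0 0 0 0 0 -.6;0 0 0 0 0 0 -.6"

```text
time: 10.3
ee_pos: [0.516, 0.2506, 0.2415]
tcp_rot: [180.0, 0.0, 150.6]
wrist_force: [0.4, -0.3, 3.1]
opening: 0.0268
grasp_force: 39.8
```

Run:
```python
from h import *
to(.5161,.2506,.2414,150.5)
from workcell import camera
import cv2
f=lambda im,x,y,w,h,k:cv2.resize(im[y:y+h,x:x+w],None,fx=k,fy=k,interpolation=cv2.INTER_CUBIC)
cv2.imwrite("pics/c6.png",f(camera("side")[:,:,::-1],280,150,80,80,7))
```

```text
t 10.3 pos [0.516  0.2506 0.2415] rot [1.7996e+02 2.0000e-02 1.5056e+02] q6 55.3 F [ 0.4 -0.3  3.1] T [ 0.01  0.02 -0.01] open 0.0268 g 39.8
shift [-0.001  0.     0.002] turn [0.006 0.004 0.011]
```

View pics/c6.png

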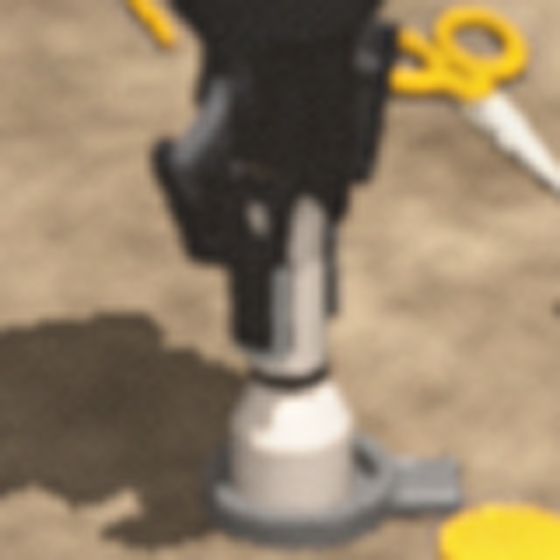

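It is seated: 3 N of contact and the same picture as before the lift. I'll release, rise and move over the knob.

>>> carry_out --targets "0 0 0 0 0 0 0;0 0 0 0 0 0 .5;0 0 0 0 0 0 1;0 0 0 0 0 0 1;0 0 0 0 0 0 1;0 0 0 0 0 0 1;0 0 0 0 0 0 1;0 0 0 0 0 0 1"

```text
time: 11.02
ee_pos: [0.5159, 0.2505, 0.2411]
tcp_rot: [-180.0, -0.0, 150.6]
wrist_force: [-1.2, 0.1, -0.2]
opening: 0.0852
grasp_force: 0.0
```

>>> carry_out --targets "0 0 -.1 0 0 0 1;0 0 -.4 0 0 0 1;0 0 -.5 0 0 0 1;0 0 -.6 0 0 0 1;0 0 -.6 0 0 0 1;0 0 -.5 0 0 0 1;0 0 -.2 0 0 0 1;0 0 0 0 0 0 1"

```text
time: 11.68
ee_pos: [0.5162, 0.2507, 0.3593]
tcp_rot: [179.8, 0.1, 150.6]
wrist_force: [0.7, 0.5, -0.0]
opening: 0.0854
grasp_force: 0.0
```

>>> carry_out --targets "-.2 -.4 0 0 0 0 1;-.4 -.7 0 0 0 0 1;-.5 -.8 0 0 0 0 1;-.5 -.8 0 0 0 0 1;-.5 -.8 0 0 0 0 1;-.5 -.8 0 0 0 0 1;-.5 -.8 0 0 0 0 1;-.5 -.8 0 0 0 0 1"

```text
time: 12.35
ee_pos: [0.5249, -0.0275, 0.3554]
tcp_rot: [-180.0, -0.1, 150.6]
wrist_force: [0.5, -0.2, -0.9]
opening: 0.0854
grasp_force: 0.0
```

>>> carry_out --targets "-.5 -.8 0 0 0 0 1;-.3 -.5 0 0 0 0 1;0 -.2 0 0 0 0 1;0 0 0 0 0 0 1;0 0 0 0 0 0 1;0 0 0 0 0 0 1;0 0 0 0 0 0 1;0 0 0 0 0 0 1"

```text
time: 13.02
ee_pos: [0.5239, -0.0926, 0.357]
tcp_rot: [180.0, -0.0, 150.7]
wrist_force: [0.2, 0.2, 0.3]
opening: 0.0857
grasp_force: 0.0
```

Run:
```python
from h import *
to(.523,-.094,.261,150.5)
from workcell import camera
import cv2
f=lambda im,x,y,w,h,k:cv2.resize(im[y:y+h,x:x+w],None,fx=k,fy=k,interpolation=cv2.INTER_CUBIC)
cv2.imwrite("pics/c7.png",np.hstack([f(camera("side")[:,:,::-1],260,150,130,160,3),f(camera("top")[:,:,::-1],220,190,130,160,3)]))
```

```text
t 13.0167 pos [ 0.5239 -0.0926  0.357 ] rot [179.99  -0.   150.66] q6 19.3 F [0.2 0.2 0.3] T [ 0.05  0.   -0.01] open 0.0857 g 0.0
shift [ 2.000e-03 -4.100e-02  2.401e+00] turn [ 0.001 -0.     0.028]
```

View pics/c7.png

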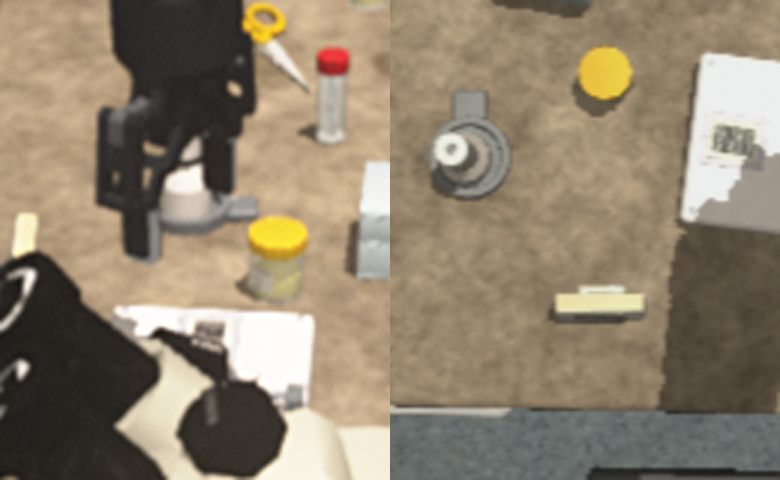

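The reader stands upright in its cradle at about (453,150) in the crop's top view, and the bystanders look untouched. I'll descend over the knob and grip it.

>>> carry_out --targets "0 -.04 .2 0 0 0 1;0 0 .4 0 0 0 1;0 0 .5 0 0 0 1;0 0 .5 0 0 0 1;0 0 .4 0 0 0 1;0 0 .3 0 0 0 1;0 0 .13 0 0 0 1;0 0 0 0 0 0 1" --newtons 40

```text
time: 13.78
ee_pos: [0.5226, -0.095, 0.2586]
tcp_rot: [-180.0, -0.1, 150.6]
wrist_force: [-0.4, 0.9, 0.2]
opening: 0.0854
grasp_force: 0.0
```

>>> carry_out --targets "0 0 0 0 0 0 .4;0 0 0 0 0 0 0;0 0 0 0 0 0 -.4;0 0 0 0 0 0 -.9;0 0 0 0 0 0 -.9;0 0 0 0 0 0 -.9;0 0 0 0 0 0 -.9;0 0 0 0 0 0 -.9" --newtons 40

```text
time: 14.45
ee_pos: [0.5241, -0.0933, 0.2607]
tcp_rot: [179.6, 0.1, 150.7]
wrist_force: [8.3, 17.3, 1.3]
opening: 0.0143
grasp_force: 42.8
```

```bash
python3 -c "
from h import *
to(.523,-.094,.259,150.5)"
```

```text
t 14.45 pos [ 0.5241 -0.0933  0.2607] rot [1.796e+02 5.000e-02 1.507e+02] q6 19.1 F [ 8.3 17.3  1.3] T [ 3.06 -1.38  0.02] open 0.0143 g 42.8
shift [ 0.015 -0.028  0.043] turn [0.069 0.009 0.035]
```

The knob is gripped with almost no twist, so it is aligned with its click, but there is about 19 N of side load. I'll relieve that first.

>>> carry_out --targets "0 .02 0 0 0 0 -.9;0 .02 0 0 0 0 -.9;0 0 0 0 0 0 -.9;0 0 0 0 0 0 -.9;0 0 0 0 0 0 -.9;0 0 0 0 0 0 -.9;0 0 0 0 0 0 -.9;0 0 0 0 0 0 -.9"

```text
time: 15.12
ee_pos: [0.5244, -0.0928, 0.2608]
tcp_rot: [179.8, 0.1, 150.6]
wrist_force: [4.9, 9.7, 2.7]
opening: 0.0147
grasp_force: 43.1
```

```bash
python3 -c "
from h import *
to(.523,-.094,.259,102.7)"
```

```text
t 15.1167 pos [ 0.5244 -0.0928  0.2608] rot [1.7979e+02 6.0000e-02 1.5064e+02] q6 19.3 F [4.9 9.7 2.7] T [ 1.57 -0.51  0.06] open 0.0147 g 43.1
shift [ 0.015 -0.044  0.044] turn [ 3.900e-02 -6.000e-03  8.368e+00]
```

>>> carry_out --targets "0 .02 0 0 0 0 -.9;0 .02 0 0 0 0 -.9;0 0 0 0 0 .3 -.9;0 0 0 0 0 .4 -.9;0 0 0 0 0 .4 -.9;0 0 0 0 0 .4 -.9;0 0 0 0 0 .4 -.9;0 0 0 0 0 .3 -.9"

```text
time: 15.78
ee_pos: [0.5247, -0.0922, 0.2607]
tcp_rot: [179.9, 0.0, 137.9]
wrist_force: [1.1, 3.1, 5.5]
opening: 0.0146
grasp_force: 43.4
```

```bash
python3 -c "
from h import *
to(.5248,-.092,.2605,102.7)"
```

```text
t 15.7833 pos [ 0.5247 -0.0922  0.2607] rot [1.7993e+02 4.0000e-02 1.3785e+02] q6 32.2 F [1.1 3.1 5.5] T [0.49 0.14 0.02] open 0.0146 g 43.4
shift [0.001 0.005 0.006] turn [1.300e-02 4.000e-03 6.135e+00]
```

Side forces are small now. I'll keep turning; about 6.1 units remain.

>>> carry_out --targets "0 0 0 0 0 .4 -.9;0 0 0 0 0 .4 -.9;0 0 0 0 0 .4 -.9;0 0 0 0 0 .4 -.9;0 0 0 0 0 .4 -.9;0 0 0 0 0 .4 -.9;0 0 0 0 0 .3 -.9;0 0 0 0 0 .2 -.9"

```text
time: 16.45
ee_pos: [0.5248, -0.0921, 0.2607]
tcp_rot: [179.9, 0.0, 121.3]
wrist_force: [0.3, 2.5, 4.5]
opening: 0.014
grasp_force: 43.4
```

```bash
python3 -c "
from h import *
to(.5248,-.092,.2605,102.7)"
```

```text
t 16.45 pos [ 0.5248 -0.0921  0.2607] rot [1.7991e+02 2.0000e-02 1.2127e+02] q6 48.8 F [0.3 2.5 4.5] T [0.59 0.06 0.15] open 0.014 g 43.4
shift [0.002 0.001 0.005] turn [0.017 0.    3.241]
```

>>> carry_out --targets "0 0 0 0 0 .4 -.9;0 0 0 0 0 .4 -.9;0 0 0 0 0 .4 -.9;0 0 0 0 0 .4 -.9;0 0 0 0 0 .4 -.9;0 0 0 0 0 .4 -.9;0 0 0 0 0 .3 -.9;0 0 0 0 0 .2 -.9"

```text
time: 17.12
ee_pos: [0.5249, -0.092, 0.2607]
tcp_rot: [179.9, -0.0, 104.7]
wrist_force: [2.1, 4.8, 4.8]
opening: 0.0141
grasp_force: 43.4
```

>>> carry_out --targets "0 0 0 0 0 0 -.9;0 0 0 0 0 0 -.9;0 0 0 0 0 0 -.9;0 0 0 0 0 0 -.9;0 0 0 0 0 0 -.9;0 0 0 0 0 0 -.9;0 0 0 0 0 0 -.9;0 0 0 0 0 0 -.9"

```text
time: 17.78
ee_pos: [0.5249, -0.092, 0.2608]
tcp_rot: [179.9, -0.0, 104.8]
wrist_force: [2.0, 6.3, 5.4]
opening: 0.0141
grasp_force: 43.4
```

Run:
```python
from h import *
to(.5248,-.092,.2605,102.7)
from workcell import camera
import cv2
f=lambda im,x,y,w,h,k:cv2.resize(im[y:y+h,x:x+w],None,fx=k,fy=k,interpolation=cv2.INTER_CUBIC)
cv2.imwrite("pics/c8.png",f(camera("top")[:,:,::-1],225,170,200,150,4))
```

```text
t 17.7833 pos [ 0.5249 -0.092   0.2608] rot [ 1.7988e+02 -2.0000e-02  1.0475e+02] q6 65.3 F [2.  6.3 5.4] T [ 0.82 -0.14 -0.09] open 0.0141 g 43.4
shift [ 0.002 -0.002  0.006] turn [ 0.021 -0.003  0.358]
```

View pics/c8.png

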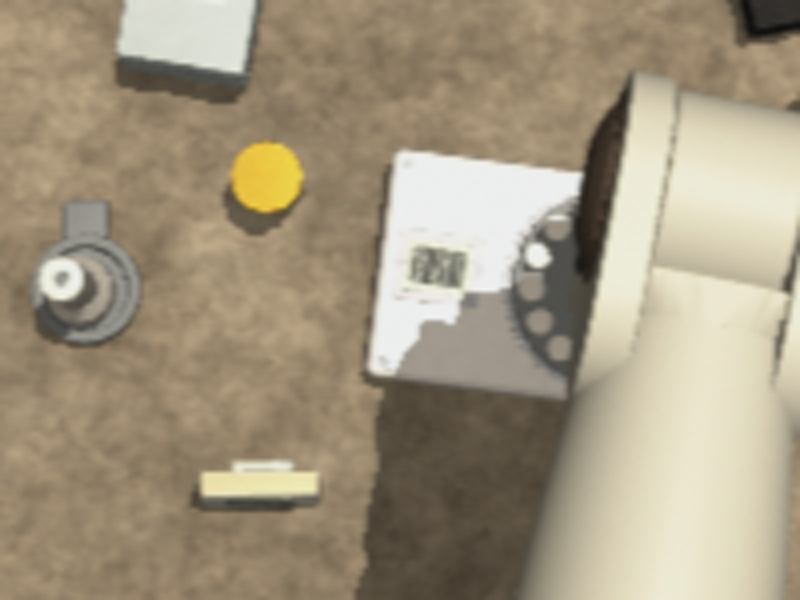

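The side torque of -0.09 N m says the click is pulling the knob onward, with about 2° still to go. The picture shows the reader and bystanders in place. I'll turn the last bit.

>>> carry_out --targets "0 0 0 0 0 .1 -.9;0 0 0 0 0 .1 -.9;0 0 0 0 0 .1 -.9;0 0 0 0 0 .06 -.9;0 0 0 0 0 0 -.9;0 0 0 0 0 0 -.9;0 0 0 0 0 0 -.9;0 0 0 0 0 0 -.9"

```text
time: 18.5
ee_pos: [0.5249, -0.0921, 0.2607]
tcp_rot: [179.9, -0.0, 102.7]
wrist_force: [2.4, 4.3, 4.8]
opening: 0.0142
grasp_force: 43.4
```

>>> carry_out --targets "0 0 0 0 0 0 -.9;0 0 0 0 0 0 -.9;0 0 0 0 0 0 -.9;0 0 0 0 0 0 -.9;0 0 0 0 0 0 -.9;0 0 0 0 0 0 -.9;0 0 0 0 0 0 -.9;0 0 0 0 0 0 -.9"

```text
time: 19.17
ee_pos: [0.5249, -0.0921, 0.2607]
tcp_rot: [179.9, -0.0, 102.7]
wrist_force: [1.9, 5.2, 6.0]
opening: 0.014
grasp_force: 43.4
```

```bash
python3 -c "
from h import *
from workcell import camera,monitor
to(.5248,-.092,.2605,102.7)
for i in range(8): camera('side');print(monitor.get_obs()['torque'].round(3))"
```

```text
t 19.1667 pos [ 0.5249 -0.0921  0.2607] rot [ 1.7988e+02 -2.0000e-02  1.0269e+02] q6 67.3 F [1.9 5.2 6. ] T [ 0.79 -0.14  0.01] open 0.014 g 43.4
shift [ 0.002 -0.003  0.006] turn [ 0.021 -0.003 -0.002]
[ 0.809 -0.166  0.023]
[ 0.832 -0.193 -0.059]
[ 0.828 -0.168 -0.026]
[ 0.833 -0.116  0.034]
[ 0.85  -0.14  -0.043]
[ 0.869 -0.096 -0.063]
[ 0.825 -0.143 -0.029]
[ 0.805 -0.149 -0.017]
```

```bash
python3 -c "
from workcell import bot
print(bot.job_done())"
```

```text
the job is handed in; nothing more can be done
None
```

The job is handed in at about 20 s of the 56 s allowed: the reader was held steady about 5 cm above the label for over 2.5 s and stands back in its cradle, and the knob is still gripped at what measures as the third click stop, with almost no twist on it.

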